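# Load the soak tank's lift basket and let it down on the ratchet

## Robot

A 6-joint arm with a two-finger parallel gripper is mounted at the origin on the work surface. World frame = base frame: x ahead of the robot, y to its left, z up, the work surface at z = 0. Lengths are in m, angles in rad, forces in N, time in s.
With the tool pointing down it reaches from about 0.325 to 0.85 m from the base axis. Payload 4.4 kg.
Tool frame: the origin (TCP) lies midway between the tips of the shut fingers; the grasp point (between the pads) lies bot.pinch_z behind it (bot.pinch_z is the distance from the TCP to the grasp point, in m); z points along the fingers, y is the line along which they close (so a half turn about z gives the same grasp; the last joint's range is limited). The gripper opens to 94 mm and grips with 3 to 60 N. Pads are 16 mm wide; open, the fingers measure 119 mm over their backs; the gripper's body (75 mm by 177 mm) begins 78 mm behind the grasp point.
Start: joints at [1.149, 0.207, 1.542, -0, 1.393, -0.15], TCP at [0.154, 0.554, 0.205] pointing down, gripper open.
Joint ranges: [-2.73, 2.73], [-0.86, 2.22], [0.23, 2.46], [-1.11, 4.25], [0.08, 2.63], [-2.82, 2.82]. Speed limits (rad/s): [2.79, 2.79, 3.14, 3.14, 3.14, 3.14].

## Interface

Orientations are given as a 3x3 rotation matrix whose columns are the frame's x, y, z axes.
In Python, from station import bot gives the robot as it stands. Calls block until the motion is done:
- bot.move_pose(position, orientation): joint-space move of the TCP to a pose.
- bot.servo_line(position, rotation=None, max_speed=0.15, stop_force=None): straight line of the TCP; rotation=None keeps the orientation; max_speed is the mean speed in m/s. With stop_force (N) it stops when the force on the tool has changed by that much, and returns True; else False.
- bot.set_joints(angles): joint-space move.
- bot.gripper_to(opening, effort=None): finger opening in m; effort is the grip in N (None keeps the last); returns when the fingers have stopped.
- bot.dwell(seconds).
- bot.ik(position, orientation): joint angles nearest the present ones, or None.
- bot.read_camera(name): name is "scene" or "side" or "wrist"; returns a dict with "img" (420x560x3 uint8, blue, green, red), "range_z" (420x560 float32, m along the optical axis (not along the pixel's ray), 0 where there is no reading), "mtx" (3x3 intrinsics, pixels), "dist" ([k1, k2, p1, p2, k3] as OpenCV has them; the pictures are not rectified), "origin" and "attitude" of the camera in the world. Camera axes: x right, y down, z forward; pixel columns grow to the right and rows downward; lengths in m; the calibration is good to about 2 mm. A picture is of the moment at which its call begins.
A pose or a line that the arm cannot do raises bot.MotionError and nothing moves.
- bot.job_done(): hands the job in; it is judged then, once.
Readings, each from a call of its own:
- bot.current_time(): time.
- bot.current_joint_pos(): joint angles.
- bot.current_dq(): joint speeds.
- bot.current_joint_torque(): joint torques, N m.
- bot.current_tcp_pos(): TCP position.
- bot.current_ee_rot(): TCP orientation.
- bot.current_force(): force on the tool from outside, world axes, zero at the start.
- bot.current_ft_torque(): the same for the moment, N m.
- bot.current_opening(): finger opening in m.
- bot.current_grip_force(): force on a finger pad.
Only numpy, scipy, OpenCV 4.12 (cv2) and the standard library are available. Lean on these libraries where they do the work, as an engineer would, in place of code of your own. Each camera call takes 0.05 s, during which the arm holds its last target. There are 200 camera calls.

## Task

Get the soak tank, which is still dry, ready for its run: shut the drain valve by turning its yellow T-handle fully crosswise to the pipe, stand every tube rack flat in the rack bay of the wound-up basket, tip the blue bottle caps off the white tray into the cap bay, and put the empty tray back flat on its orange mat. Only then lift the pawl clear of the ratchet wheel by its red knob and hold it up while the drum turns back and the loaded basket sinks all the way down, and let it drop back between the teeth. Leave the centrifuge, gel tank, tip box and pipette alone.

Things in the scene. Friction and masses are not known exactly. Their poses are not given: they have to be found in the camera images.
- washer: Soak tank with basket lift. Origin: centre of the underside of the open steel tank, 268 mm (y) by 200 mm (x), 6 mm walls 90 mm high. Machine axes, level: +y points away from the lift end, +x to the side away from the robot. The lift's frame, wheel and pawl stand off the tank's -y end, out to y = -270 mm, two guide rods (y = -158 mm) up to 196 mm high.
- rack_bay (a point): Floor centre of the RACK bay, the -y half of the steel wire basket (machine axes). Basket 244 mm (y) by 174 mm (x), walls 4 mm, rim 48 mm above this floor; a full-height partition makes two equal bays, each 116 mm (y) by 166 mm (x) inside. Wound up, its floor is 99 mm and its rim 147 mm above the bench. Three racks fit side by side, each lying along y, centres 54 mm apart in x.
- cap_bay (a point): Floor centre of the CAP bay, the +y half of the basket, away from the lift: same size and axes, 120 mm from rack_bay.
- basket (a joint): How far the basket has sunk, m: 0 at the start (wound up), 0.074 fully down at its stop. Geared to the drum, 24 mm per rad. It sinks by its own weight while the pawl is clear, braked by the drum (3 to 6 s for the whole way), and is held while the pawl is in the teeth.
- drum (a joint): Turn of the lift drum and its ratchet wheel, rad: 0 wound up, 3.08 at the lower stop. The dark toothed wheel, 84 mm across, 10 mm thick, 16 teeth 8 mm high, stands upright at the lift end on the robot's side, its axis along the machine's x, 100 mm above the bench. A hand crank on the far (+x) end of the shaft, out to x = 120 mm, turns with it.
- pawl (a joint): Angle of the pawl, rad: 0 when fully between two teeth, growing as it is lifted, stop at 0.75. Above about 0.13 it is clear of the teeth. Let go, it falls back by its own weight. At the basket's lower stop the wheel stands so that the pawl drops fully in.
- valve (a joint): Drain valve, rad: 0 open (T-handle in line with its brass pipe, along the machine's x), 1.57 shut (crosswise, along y), at its stop. Shutting turns clockwise seen from above; it stays where it is left and takes about 0.06 N m.
- valve_handle (a point): Centre of the valve's yellow T-handle: a bar 56 mm long (this frame's x), 10 mm thick (y), 26 mm high, on an upright stem on the robot's side of the tank, 138 mm in front of the tank's centre; 104 mm above the bench. It turns about its upright middle.
- pawl_knob (a point): Centre of the upright red knob, 21 mm across, 37 mm high, on the free end of the pawl, a red flat bar 118 mm long, 10 mm wide, across the top of the ratchet wheel. Pawl down: 182 mm above the bench, the bar's top 24 mm below this point. It lies 104 mm to -y of the hinge axis and 37 mm above it and rises on an arc about it; 1 to 4 N lift it. Frame: the pawl's, as pawl_hinge when down.
- pawl_hinge (a point): The pawl's hinge pin, fixed on the machine, axis along x of this frame (machine axes). Pawl down: the knob lies at -y from here; lifting raises the knob and swings it towards +y.
- tray_grip (a point): Middle of the white tray's tall back wall, 46 mm above the tray's underside. Tray: 160 mm long (x), 132 mm wide (y), floor 5 mm, side walls 30 mm high, front (+x) open; 0.2 kg. The back wall is the handle: 12 mm thick (x), 62 mm high, 132 mm wide, its middle 74 mm behind the tray's centre; grip it across its thickness from above. Caps slide on it from 15 to 28 degrees of tilt.
- tray_lip (a point): Middle of the tray's open front edge, top of the floor, 5 mm above the underside: 154 mm ahead (+x) of tray_grip and 41 mm below it. The caps slide off here. Tray axes.
- mat: The tray's flat orange bench mat, fixed, 200 mm (x) by 180 mm (y) by 3 mm; origin at the centre of its underside. The tray starts on it, the tray's x within 0.15 rad of the mat's x, its open front towards the soak tank.
- cap1_center (a point): Centre of a blue bottle cap, a plain disc 54 mm across and 26 mm high, 30 g, at first on the tray; z is the disc's axis. May be absent.
- cap2_center (a point): Centre of a blue bottle cap, a plain disc 54 mm across and 26 mm high, 30 g, at first on the tray; z is the disc's axis. May be absent.
- cap3_center (a point): Centre of a blue bottle cap, a plain disc 54 mm across and 26 mm high, 30 g, at first on the tray; z is the disc's axis. May be absent.
- cap4_center (a point): Centre of a blue bottle cap, a plain disc 54 mm across and 26 mm high, 30 g, at first on the tray; z is the disc's axis. May be absent.
- rack1_center (a point): Centre of the red tube rack, half-way up its 74 mm: a block 96 mm long (x), 44 mm wide (y), 34 mm high with an upright grip rib along its middle on top (80 mm long, 10 mm thick, 40 mm high). The middle of the rib is 17 mm above this point. 90 g. May be absent.
- rack2_center (a point): Centre of the yellow tube rack, half-way up its 74 mm: a block 96 mm long (x), 44 mm wide (y), 34 mm high with an upright grip rib along its middle on top (80 mm long, 10 mm thick, 40 mm high). The middle of the rib is 17 mm above this point. 90 g. May be absent.
- rack3_center (a point): Centre of the green tube rack, half-way up its 74 mm: a block 96 mm long (x), 44 mm wide (y), 34 mm high with an upright grip rib along its middle on top (80 mm long, 10 mm thick, 40 mm high). The middle of the rib is 17 mm above this point. 90 g. May be absent.
- centrifuge: White mini centrifuge with a blue dome, 156 mm across, 116 mm high; leave alone. Origin under its centre.
- gel_tank: Blue gel tank with clear lid, 110 by 200 mm, 61 mm high; leave alone. Origin under its centre.
- tip_box: White tip box with yellow lid, 80 by 115 mm, 56 mm high; leave alone. Origin under its centre.
- pipette: White pipette lying on the bench, 280 mm long, 34 mm wide, 28 mm high; leave alone. Origin under its middle.

How it is judged:
By the outcome, as a careful person would: the job done as asked, in the order asked, and still so for the second after the job is handed in, with the robot touching nothing.
Of rack1, rack2, rack3 only 2 to 3 are there at a start; the rules pass over those that are not, and their reading is None.
Of cap1, cap2, cap3, cap4 only 2 to 4 are there at a start; the rules pass over those that are not, and their reading is None.
At some moment in a run one of rack1, rack2, rack3 may be knocked a few centimetres aside while the robot is not near it.
It also fails if it takes over 210 s, if anything falls off the work surface, if the arm or the gripper's body presses on something with over 40 N, if the wrist force passes 120 N, or if a joint passes its speed limit or range.

## Working session

There is one attempt and no reset: what is moved stays moved. The work goes in short steps, each a Python script; the robot and the scene stay as the last script left them, time stands still between calls to the robot, and variables do not carry over. Pictures are saved under pics/ and viewed, at most 14 in all, crops included, and the job is handed in when it is done.

```bash
ls; mkdir -p pics; cat > h.py <<'E'
import numpy as np, cv2
from station import bot
def cam(n):
    c=bot.read_camera(n); c={k:(np.array(v) if k!='img' else v) for k,v in c.items()}; return c
def cloud(c):
    h,w=c['range_z'].shape
    u,v=np.meshgrid(np.arange(w),np.arange(h))
    p=cv2.undistortPoints(np.stack([u,v],-1).reshape(-1,1,2).astype(np.float64),c['mtx'].astype(float),c['dist'].astype(float)).reshape(h,w,2)
    z=c['range_z'].astype(float)
    P=np.dstack([p*z[...,None],z])@c['attitude'].T+c['origin']
    P[z<=0]=np.nan
    return P
def R(yaw): # tool down, tool y (closing) at world angle yaw
    y=np.array([np.cos(yaw),np.sin(yaw),0]); z=np.array([0,0,-1.]); return np.stack([np.cross(y,z),y,z],1)
E
python3 - <<'E'
from h import *
for n in ['scene','side','wrist']:
    c=cam(n); cv2.imwrite(f'pics/{n}0.png',c['img']); np.savez(f'{n}0.npz',**c); print(n,c['origin'],c['attitude'].round(2).tolist(),c['mtx'][0],c['dist'], (c['range_z']>0).mean())
print(bot.pinch_z,bot.current_ee_rot())
E
```

```text
pics
scene [ 1.07987501 -0.24054642  0.97274484] [[0.37, 0.75, -0.55], [0.93, -0.29, 0.23], [0.02, -0.6, -0.8]] [401.54404501   0.         284.62649245] [0.01746474 0.         0.         0.         0.        ] 0.9958928571428571
side [ 0.47616566 -1.25166502  0.83200091] [[1.0, -0.05, 0.04], [-0.06, -0.47, 0.88], [-0.02, -0.88, -0.48]] [522.83437219   0.         282.49803808] [-0.02647664  0.          0.          0.          0.        ] 0.996016156462585
wrist [0.07715529 0.5750542  0.38536292] [[0.27, 0.93, 0.26], [0.96, -0.26, -0.07], [-0.0, 0.27, -0.96]] [291.37325699   0.         280.26122705] [0.01112896 0.         0.         0.         0.        ] 0.9961181972789116
0.0188 [[-9.63565225e-01  2.67472575e-01 -6.91201409e-04]
 [ 2.67473364e-01  9.63563916e-01 -1.60605505e-03]
 [ 2.36441055e-04 -1.73241677e-03 -9.99998471e-01]]
```

View pics/scene0.png

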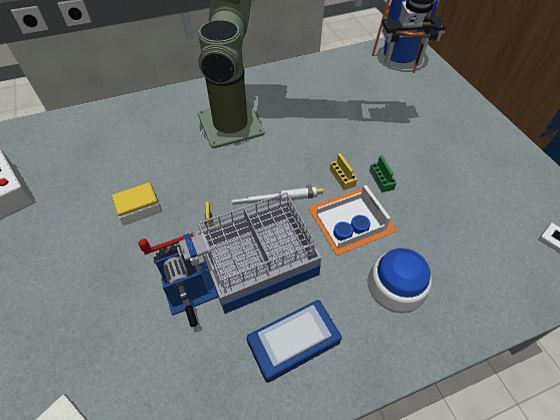

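View pics/side0.png

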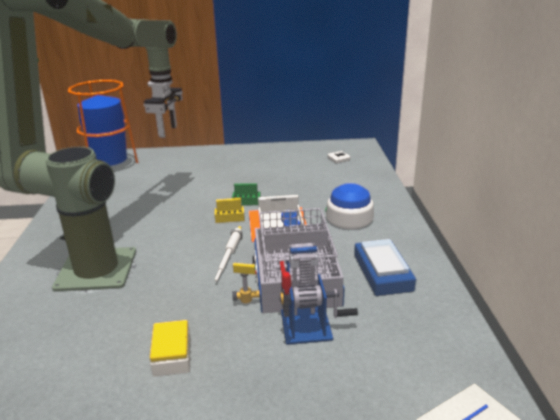

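Scene: yellow rack (343,170), green rack (382,172), tray with two blue caps (352,225) on its mat, basket (260,245), red knob (145,245), valve T (208,212). Two racks and two caps are present. Next I turn these into positions.

```bash
cat >> h.py <<'E'
HS={'yellow':((20,120,90),(34,255,255)),'green':((45,100,40),(80,255,255)),'red':((0,150,70),(5,255,255)),'blue':((100,150,50),(120,255,255)),'orange':((8,150,120),(18,255,255))}
def blobs(c,col,amin=15):
    hsv=cv2.cvtColor(c['img'],cv2.COLOR_BGR2HSV); m=cv2.inRange(hsv,*HS[col])
    if col=='red': m|=cv2.inRange(hsv,(174,150,70),(180,255,255))
    n,l,s,ce=cv2.connectedComponentsWithStats(m); P=cloud(c); out=[]
    for i in range(1,n):
        if s[i,4]>=amin:
            q=P[l==i]; q=q[~np.isnan(q[:,0])]
            if len(q): out.append((ce[i],s[i,4],q))
    return out
def rect(q,zlo,zhi): # min area rect of points in the height band
    p=q[(q[:,2]>zlo)&(q[:,2]<zhi)]
    (cx,cy),(w,h),a=cv2.minAreaRect(p[:,:2].astype(np.float32)*1000)
    if h>w: w,h,a=h,w,a+90
    return np.round([cx,cy,w,h,a],1),len(p)
E
python3 - <<'E'
from h import *
for n in ['scene','side']:
    c=dict(np.load(n+'0.npz'))
    for col in HS:
        for ce,a,q in blobs(c,col):
            if np.linalg.norm(q.mean(0))<1.1: print(n,col,ce.round(),a,'lo',np.percentile(q,2,0).round(3),'hi',np.percentile(q,98,0).round(3),'med',np.median(q,0).round(3),rect(q,-.01,.3)[0])
c=dict(np.load('scene0.npz')); P=cloud(c)
# basket rim
m=(abs(P[...,2]-.147)<.004); n,l,s,ce=cv2.connectedComponentsWithStats(cv2.dilate(m.astype(np.uint8),np.ones((5,5))))
for i in range(1,n):
    if s[i,4]>100:
        q=P[(l==i)&m]; print('rim',ce[i].round(),len(q),rect(q,0,1))
c=cv2.resize(c['img'][120:340,100:440],None,fx=2.3,fy=2.3,interpolation=cv2.INTER_CUBIC);cv2.imwrite('pics/crop.png',c)
E
```

```text
scene yellow [346. 163.] 74 lo [ 0.275  0.252 -0.003] hi [0.41  0.304 0.076] med [0.371 0.258 0.073] [338.9 277.6 142.9  55.2   1. ]
scene yellow [344. 176.] 208 lo [0.325 0.235 0.005] hi [0.42  0.279 0.053] med [0.402 0.251 0.032] [358.  255.4 123.2  45.2   4.5]
scene yellow [134. 198.] 879 lo [ 0.224 -0.417  0.049] hi [ 0.301 -0.31   0.058] med [ 0.265 -0.365  0.055] [ 236.  -365.6  134.7  111.9    4.2]
scene yellow [320. 190.] 22 lo [ 0.387  0.155 -0.003] hi [0.408 0.182 0.02 ] med [0.403 0.162 0.017] [399.7 170.9  33.4  17.  117.8]
scene yellow [207. 209.] 54 lo [ 0.402 -0.193  0.113] hi [ 0.451 -0.176  0.12 ] med [ 0.426 -0.185  0.116] [ 426.3 -185.6   52.2    8.2  165.6]
scene green [384. 175.] 461 lo [0.383 0.344 0.007] hi [0.474 0.384 0.076] med [0.442 0.363 0.035] [432.  369.   96.   74.6 154.9]
scene red [  3. 181.] 37 lo [ 0.089 -0.699  0.083] hi [ 0.111 -0.681  0.092] med [ 0.102 -0.691  0.088] [ 100.4 -691.4   22.8   19.1   53. ]
scene red [155. 244.] 225 lo [ 0.514 -0.356  0.154] hi [ 0.532 -0.266  0.198] med [ 0.522 -0.339  0.16 ] [ 445.2 -314.9  166.3  104.7    7.4]
s
[... 3533 characters left out ...]
ed [ 0.86  -0.589  0.019] [ 861.4 -587.5   56.5    3.4   30.1]
side orange [101. 102.] 943 lo [-0.41   0.678 -0.061] hi [-0.035  1.286  0.325] med [-0.176  0.787  0.224] [-195.1 1013.6  698.2  260.9  110.1]
side orange [254. 222.] 181 lo [ 0.437  0.119 -0.001] hi [0.463 0.296 0.006] med [0.447 0.227 0.003] [451.5 205.4 199.1  27.8  92.4]
rim [105.  22.] 448 (array([-550.2, -287.2,  768. ,   21. ,   89.9]), 448)
rim [534.  16.] 130 (array([  -7.9, 1276.1,  281.1,   17.5,    0. ]), 130)
rim [227.  98.] 77 (array([ 38.6,  -8.8, 115.6,  47.8,  76.4]), 77)
rim [257. 235.] 584 (array([560.7, -95.8, 247.2, 176.4,  92.6]), 584)
rim [167. 247.] 25 (array([ 523.6, -304.5,   55. ,    3.4,   92.6]), 25)
```

View pics/crop.png

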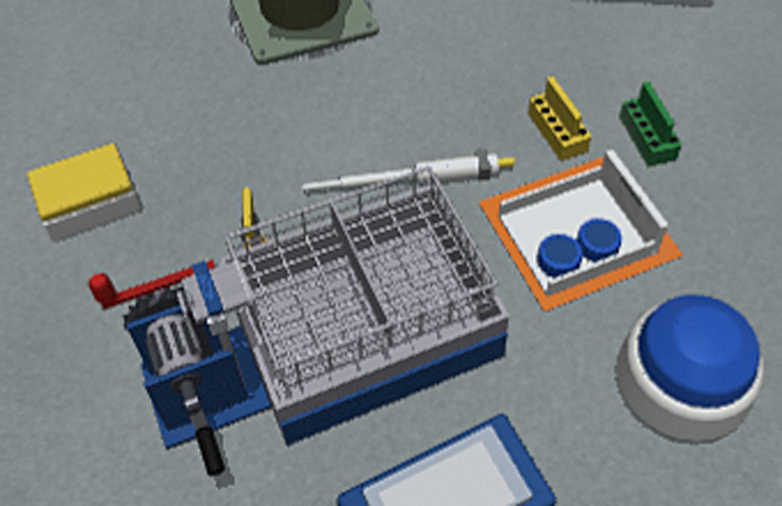

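Everything needed is measured: machine yaw is about 2.6°, the basket centre is (0.561,-0.096) and the T-handle sits at (0.426,-0.188), about -13.5°. I'll do the valve first.

```bash
cat >> h.py <<'E'
PSI=np.radians(2.6); MX=np.array([np.cos(PSI),np.sin(PSI),0]); MY=np.array([-np.sin(PSI),np.cos(PSI),0]); C=np.array([.5607,-.0958,0])
PZ=bot.pinch_z
def m2w(x,y,z): return C+x*MX+y*MY+np.array([0,0,z])
def best(p,yaw): # of yaw / yaw+pi, the one with j6 nearest its middle
    o=[(abs(q[5]),y) for y in (yaw,yaw+np.pi) if (q:=bot.ik(p,R(y))) is not None]
    return min(o)[1]
def over(g,yaw,zt=.36): # g = grasp point; go above it at zt, tool down, via height
    p=bot.current_tcp_pos()
    if p[2]<zt-.02: bot.servo_line([p[0],p[1],zt])
    bot.move_pose([g[0],g[1],zt],R(yaw))
def down(g,sp=.12,**k): return bot.servo_line([g[0],g[1],g[2]-PZ],max_speed=sp,**k)
E
python3 - <<'E'
from h import *
g=np.array([.4262,-.188,.106]); a=np.radians(76.5); b=np.radians(2.6)
for y in (a,a+np.pi,a-np.pi):
    q=bot.ik([g[0],g[1],.36],R(y)); print(y, None if q is None else np.round(q,2), bot.ik([g[0],g[1],g[2]-PZ],R(y)) is not None)
for y in (b,b+np.pi):
    q=bot.ik([g[0],g[1],.36],R(y)); print('end',y, None if q is None else np.round(q,2))
print(bot.current_joint_pos())
E
```

```text
1.335176877775662 [-0.6  -0.11  1.56 -0.    1.69 -1.94] True
4.476769531365456 [-0.6  -0.11  1.56 -0.    1.69  1.2 ] True
-1.806415775814131 [-0.6  -0.11  1.56 -0.    1.69  1.2 ] True
end 0.04537856055185257 [-0.6  -0.11  1.56 -0.    1.69 -0.65]
end 3.1869712141416455 [-0.6  -0.11  1.56 -0.    1.69  2.49]
[ 1.14951433e+00  2.07252943e-01  1.54260100e+00 -2.64127848e-05
  1.39348699e+00 -1.50507608e-01]
```

```bash
python3 - <<'E'
from h import *
g=np.array([.4262,-.188,.108]); a=np.radians(76.5)
bot.gripper_to(.034); over(g,a)
down(g+[0,0,.05]); print(down(g,.06,stop_force=8))
print(bot.current_tcp_pos()); print('grip',bot.gripper_to(0.0,25),bot.current_opening(),bot.current_grip_force())
q=np.array(bot.current_joint_pos())
for d in list(np.linspace(.1,1.3,9))+[1.34]:
    t=q.copy(); t[5]+=d; bot.set_joints(t); print(round(d,2),np.round(bot.current_ft_torque(),3)[2],np.round(bot.current_force(),1))
bot.gripper_to(.034); p=bot.current_tcp_pos(); bot.servo_line([p[0],p[1],.36])
# over racks for a look
bot.move_pose([.38,.24,.36],R(np.pi/2)); print(bot.current_time())
c=cam('wrist'); cv2.imwrite('pics/w1.png',c['img']); 
for col in ('yellow','green'):
    for ce,ar,q in blobs(c,col,60): print(col,ce.round(),ar,rect(q,.055,.09),rect(q,.025,.045))
c=cam('scene')
for ce,ar,q in blobs(c,'yellow'): print(ce.round(),ar,np.median(q,0).round(3),rect(q,-.01,.13)[0])
E
```

```text
False
[ 0.42651903 -0.1882338   0.08950526]
grip False 0.0178654495554001 24.99808967113495
0.1 -0.026 [-0.2 -0.8  0. ]
0.25 0.001 [-1.4 -1.  -1.5]
0.4 -0.027 [-2.6 -2.2 -1.2]
0.55 0.036 [-3.4 -3.9  0.3]
0.7 0.004 [-3.1 -5.4  0.5]
0.85 0.034 [-4.8 -6.   0.2]
1.0 -0.025 [-5.5 -4.5 -0.1]
1.15 0.026 [-6.3 -6.4  0.9]
1.3 0.06 [-6.9 -5.9  2.5]
1.34 0.196 [-7.8 -5.9  2.7]
15.1917
yellow [291. 170.] 1066 (array([368.6, 258.9,  78.9,   9.9,   2.4]), 315) (array([368.6, 258.5,  95.4,  43. ,   2.8]), 732)
yellow [238. 187.] 73 (array([0., 0., 0., 0., 0.]), 0) (array([0., 0., 0., 0., 0.]), 0)
yellow [ 46. 204.] 442 (array([0., 0., 0., 0., 0.]), 0) (array([ 430.2, -180.3,   55.2,   26.7,   13.4]), 377)
yellow [ 12. 213.] 220 (array([0., 0., 0., 0., 0.]), 0) (array([0., 0., 0., 0., 0.]), 0)
yellow [211. 341.] 387 (array([0., 0., 0., 0., 0.]), 0) (array([0., 0., 0., 0., 0.]), 0)
yellow [351. 343.] 252 (array([0., 0., 0., 0., 0.]), 0) (array([0., 0., 0., 0., 0.]), 0)
yellow [307. 396.] 3878 (array([0., 0., 0., 0., 0.]), 0) (array([0., 0., 0., 0., 0.]), 0)
green [353. 200.] 1257 (array([422.9, 370.4,  78.5,  10.4, 175.2]), 428) (array([423. , 369.8,  95.1,  42.7, 175.3]), 664)
[345. 173.] 285 [0.395 0.254 0.033] [344.4 269.5 154.6  70.3 180. ]
[134. 198.] 883 [ 0.265 -0.364  0.055] [ 235.7 -365.6  134.9  111.9    4.3]
[320. 190.] 20 [0.404 0.162 0.017] [400.6 169.1  31.6  14.3 104.4]
[207. 212.] 132 [ 0.43  -0.187  0.112] [ 426.7 -184.8   55.4   12.5   94.1]
```

```bash
cat >> h.py <<'E'
def look_rack(col):
    bot.move_pose([.38,.24,.36],R(np.pi/2)); c=cam('wrist')
    q=max(blobs(c,col,60),key=lambda b:((b[2][:,2]>.055)&(b[2][:,1]>0)).sum())[2]
    q=q[(q[:,1]>0.1)]; return rect(q,.055,.09)
def do_rack(col,xm):
    bot.gripper_to(.036)
    r,n=look_rack(col); print(col,r,n)
    g=np.array([r[0]/1000,r[1]/1000,.058]); a=np.radians(r[4]+90)
    y=best([g[0],g[1],g[2]-PZ],a); over(g,y); down(g+[0,0,.06]); print('stop',down(g,.06,stop_force=8))
    bot.gripper_to(0,25); print('open',bot.current_opening(),bot.current_grip_force())
    p=bot.current_tcp_pos(); zoff=p[2]+PZ
    t=m2w(xm,-.060,.099+zoff+.002); y=best([t[0],t[1],t[2]-PZ],PSI)
    bot.servo_line([p[0],p[1],.36]); over(t,y); down(t+[0,0,.07]); print('stop',down(t,.05,stop_force=6),bot.current_tcp_pos()[2]+PZ-zoff,bot.current_opening())
    bot.gripper_to(.024); p=bot.current_tcp_pos(); bot.servo_line([p[0],p[1],.36]); print(bot.current_time())
E
python3 - <<'E'
from h import *
do_rack('yellow',.03)
c=cam('wrist'); cv2.imwrite('pics/w2.png',c['img'])
for ce,ar,q in blobs(c,'yellow',60): print(ce.round(),ar,rect(q,.14,.19))
E
```

```text
yellow [0. 0. 0. 0. 0.] 0Traceback (most recent call last):
  File "<stdin>", line 2, in <module>
  File "h.py", line 49, in do_rack
    y=best([g[0],g[1],g[2]-PZ],a); over(g,y); down(g+[0,0,.06]); print('stop',down(g,.06,stop_force=8))
  File "h.py", line 35, in best
    return min(o)[1]
           ~~~^^^
ValueError: min() iterable argument is empty
```

```bash
sed -i "s/key=lambda b:.*$/key=lambda b:((b[2][:,2]>.055)\&(b[2][:,2]<.09)\&(b[2][:,1]>.1)).sum())[2]/" h.py
python3 - <<'E'
from h import *
do_rack('yellow',.03)
c=cam('wrist'); cv2.imwrite('pics/w2.png',c['img'])
for ce,ar,q in blobs(c,'yellow',60): print(ce.round(),ar,rect(q,.14,.19))
E
```

```text
yellow [368.3 258.9  78.6  10.    2.4] 326
stop False
open 0.009651166485616088 25.000049471855164
stop False 0.10150048500006051 0.009738031970364477
29.6417
[281. 188.] 1592 (array([ 594. , -154. ,   79.1,    9.2,   92.5]), 500)
[175. 196.] 571 (array([0., 0., 0., 0., 0.]), 0)
[ 97. 283.] 2475 (array([0., 0., 0., 0., 0.]), 0)
[230. 341.] 329 (array([0., 0., 0., 0., 0.]), 0)
[330. 341.] 317 (array([0., 0., 0., 0., 0.]), 0)
[286. 396.] 4157 (array([0., 0., 0., 0., 0.]), 0)
```

View pics/w2.png

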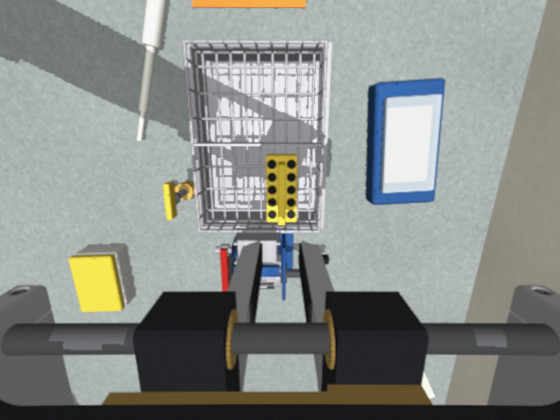

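Wrist view: the yellow rack stands flat in the rack bay at (281,188), and the valve handle (170,200) is crosswise to its pipe. Now the green rack.

```bash

python3 - <<'E'
from h import *
do_rack('green',-.03)
c=cam('wrist')
for col in ('yellow','green'):
  for ce,ar,q in blobs(c,col,60): print(ce.round(),ar,rect(q,.14,.19),rect(q,.105,.125))
# look at tray from above
bot.move_pose([.52,.13,.42],R(np.pi/2)); c=cam('wrist'); cv2.imwrite('pics/w3.png',c['img']); np.savez('w3.npz',**c)
print(c['origin'])
for ce,ar,q in blobs(c,'blue',100): print('blue',ce.round(),ar,rect(q,.02,.05),np.median(q,0))
for ce,ar,q in blobs(c,'orange',100): print('or',ce.round(),ar,rect(q,-.01,.01))
P=cloud(c); q=P[(abs(P[...,2]-.065)<.006)&(P[...,1]>.2)&(P[...,0]>.4)&(P[...,0]<.65)&(P[...,1]<.34)]; print('wall',rect(q,0,1))
q=P[(abs(P[...,2]-.033)<.004)&(P[...,1]>.08)&(P[...,0]>.4)&(P[...,0]<.65)&(P[...,1]<.34)]; print('sides',rect(q,0,1))
E
```

```text
green [423.3 370.3  79.4  10.6 175.1] 426
stop False
open 0.010149446683402487 24.998086094856262
stop False 0.10147594181461561 0.009924042338837064
45.675
[323. 188.] 1776 (array([ 593.8, -154. ,   78.9,   10.4,   92.5]), 684) (array([ 588.2, -160.5,  109.6,   43.2,  101. ]), 78)
[215. 195.] 541 (array([0., 0., 0., 0., 0.]), 0) (array([ 425.4, -183.6,   54.8,   10.3,   92.1]), 298)
[129. 282.] 2405 (array([0., 0., 0., 0., 0.]), 0) (array([0., 0., 0., 0., 0.]), 0)
[230. 341.] 336 (array([0., 0., 0., 0., 0.]), 0) (array([0., 0., 0., 0., 0.]), 0)
[330. 341.] 330 (array([0., 0., 0., 0., 0.]), 0) (array([0., 0., 0., 0., 0.]), 0)
[285. 396.] 4146 (array([0., 0., 0., 0., 0.]), 0) (array([0., 0., 0., 0., 0.]), 0)
[281. 188.] 1582 (array([ 534.1, -156.5,   79.1,    9.3,   92.6]), 494) (array([ 5.313e+02, -1.091e+02,  3.400e+01,  3.000e-01,  2.700e+00]), 24)
[0.44079392 0.12980011 0.60041686]
blue [ 37. 187.] 207 (array([0., 0., 0., 0., 0.]), 0) [ 0.52882399 -0.26393397  0.12386304]
blue [323. 193.] 504 (array([560.7, 215.3,  50.3,  47.9,  21.8]), 504) [0.55984535 0.21517254 0.03590452]
blue [295. 195.] 493 (array([565.3, 159.9,  50.7,  45.8,   1.1]), 489) [0.56367993 0.15903908 0.03581805]
blue [ 17. 220.] 472 (array([0., 0., 0., 0., 0.]), 0) [ 0.56390019 -0.24851533  0.19698668]
blue [341. 280.] 568 (array([0., 0., 0., 0., 0.]), 0) [0.71278217 0.24225759 0.10041765]
blue [179. 282.] 1368 (array([785.8, -86.9, 196.4,  90.9,  95.9]), 1274) [ 0.74683124 -0.08485396  0.04450402]
blue [301. 297.] 190 (array([0., 0., 0., 0., 0.]), 0) [0.74967756 0.16615841 0.09751009]
or [351. 146.] 988 (array([523.3, 260.4, 177.8,  97.8,   2.4]), 986)
or [276. 154.] 358 (array([501.8, 124.3, 123.8,  27.2,   0.8]), 357)
or [299. 211.] 186 (array([610.4, 197. , 172.2,  46.5,  76.3]), 186)
wall (array([530.4, 277.7, 128.8,  14. ,   2.2]), 521)
sides (array([499.7, 197.3, 201.7, 149.5,   1.7]), 1454)
```

View pics/w3.png

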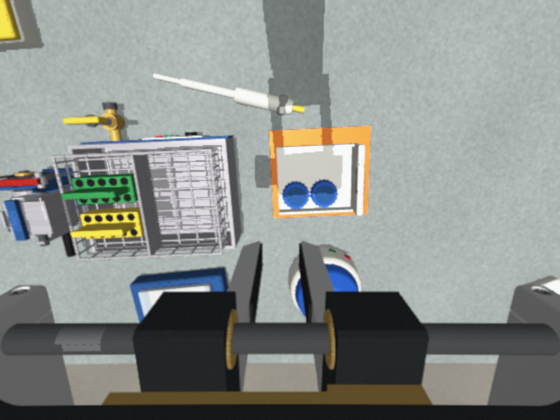

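Both racks stand upright in the rack bay, (104,188) and (110,225); the valve measures 92°. The tray's back wall is at (360,180) and the caps at (296,195) and (323,193). I'll check the tilt poses with IK, then grip the tray and pour.

```bash
cat >> h.py <<'E'
from scipy.spatial.transform import Rotation as Ro
def Rt(phi,t): return Ro.from_euler('ZY',[phi,t]).as_matrix()
G0=np.array([.5304,.2777,.048]); PH0=np.radians(-87.8); PHP=PSI-np.pi/2
def rrel(yaw): return Rt(PH0,0).T@R(yaw)
def tray_tool(lip,phi,t,yaw):
    A=Rt(phi,t); g=lip-A@np.array([.154,0,-.041]); T=A@rrel(yaw); return g+T[:,2]*PZ,T
LIP=m2w(-.012,.098,.158)
E
python3 - <<'E'
from h import *
for yaw in (PH0,PH0+np.pi):
    print(yaw,[None if (q:=bot.ik(*tray_tool(LIP,PHP,np.radians(t),yaw))) is None else np.round(q,2).tolist() for t in (0,20,40,50)], np.round(bot.ik([G0[0],G0[1],.05],R(yaw)),2))
E
```

```text
-1.5323990832510213 [[0.13, 0.2, 1.61, -0.0, 1.34, 1.65], [-0.12, 0.14, 1.61, 0.35, 1.46, 1.36], [-0.36, 0.19, 1.59, 0.64, 1.66, 1.13], [-0.46, 0.25, 1.57, 0.75, 1.78, 1.05]] [ 0.34  0.42  1.61 -0.    1.11  1.87]
1.6091935703387719 [[0.13, 0.2, 1.61, -0.0, 1.34, -1.49], [-0.12, 0.14, 1.61, 0.35, 1.46, -1.79], [-0.36, 0.19, 1.59, 0.64, 1.66, -2.01], [-0.46, 0.25, 1.57, 0.75, 1.78, -2.09]] [ 0.34  0.42  1.61 -0.    1.11 -1.27]
```

```bash
python3 - <<'E'
from h import *
yaw=PH0
bot.gripper_to(.028); over(G0,yaw,.30); down(G0+[0,0,.06]); print('stop',down(G0,.05,stop_force=8))
bot.gripper_to(0,60); print('open',bot.current_opening(),bot.current_grip_force())
T=bot.current_tcp_pos(); print(T)
bot.servo_line([T[0],T[1],.20],max_speed=.08); print(bot.current_force(),bot.current_opening())
p,Rm=tray_tool(LIP+[0,0,.025],PHP,0,yaw)
bot.servo_line([p[0],p[1],max(.20,p[2])],Rm,max_speed=.1)
p,Rm=tray_tool(LIP,PHP,0,yaw); bot.servo_line(p,Rm,max_speed=.06)
for t in (5,10,13): p,Rm=tray_tool(LIP,PHP,np.radians(t),yaw); bot.servo_line(p,Rm,max_speed=.05)
c=cam('scene'); cv2.imwrite('pics/s3.png',cv2.resize(c['img'][120:340,100:440],None,fx=2.3,fy=2.3)); print(bot.current_time(),bot.current_force(),bot.current_opening())
E
```

```text
stop False
open 0.011733563806709668 60.00014662742615
[0.5306122  0.27764406 0.02950347]
[-0.4598413   0.50267558 -1.99567118] 0.011636487090702334
59.1333 [-0.63781241  0.58637803 -2.55351429] 0.011781416509587875
```

View pics/s3.png

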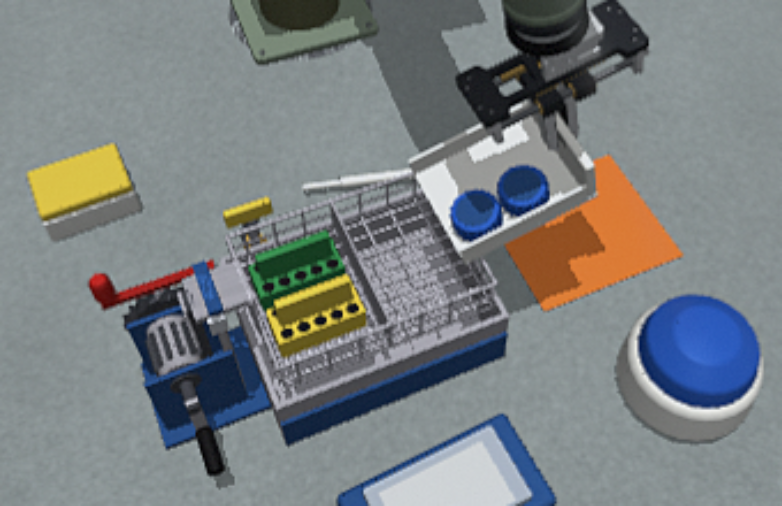

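The level tray's lip is over the cap bay and both caps are still on it, at (476,213) and (523,189). I'll tilt on slowly and watch where the caps go.

```bash
python3 - <<'E'
from h import *
yaw=PH0
def caps():
    c=cam('scene'); return c,[(q[:,:].mean(0).round(3).tolist(),a) for ce,a,q in blobs(c,'blue',40) if 160<ce[1]<300 and 220<ce[0]<380 and q[:,0].mean()<.66]
off=0;shift=np.zeros(3)
for t in range(14,42,1):
    p,Rm=tray_tool(LIP,PHP,np.radians(t),yaw); bot.servo_line(p,Rm,max_speed=.02)
    if t>=15:
        c,b=caps(); print(t,b,bot.current_force()[2].round(2))
        if b and all(x[0][2]<.14 for x in b): off+=1
        if off>=4: break
cv2.imwrite('pics/s4.png',cv2.resize(c['img'][120:340,100:440],None,fx=2.3,fy=2.3)); print(bot.current_time(),bot.current_opening())
E
```

```text
15 [([0.577, 0.056, 0.198], np.int32(716))] -1.43
16 [([0.575, 0.083, 0.207], np.int32(363)), ([0.578, 0.029, 0.191], np.int32(355))] -2.34
17 [([0.575, 0.082, 0.208], np.int32(360)), ([0.578, 0.029, 0.192], np.int32(358))] -2.84
18 [([0.575, 0.081, 0.21], np.int32(366)), ([0.578, 0.028, 0.192], np.int32(356))] -1.91
19 [([0.575, 0.081, 0.211], np.int32(362)), ([0.579, 0.027, 0.193], np.int32(353))] -1.6
20 [([0.575, 0.08, 0.212], np.int32(364)), ([0.578, 0.027, 0.193], np.int32(359))] -2.06
21 [([0.575, 0.079, 0.214], np.int32(364)), ([0.578, 0.027, 0.194], np.int32(356))] -2.26
22 [([0.575, 0.078, 0.215], np.int32(366)), ([0.579, 0.026, 0.195], np.int32(357))] -1.92
23 [([0.575, 0.078, 0.217], np.int32(367)), ([0.579, 0.026, 0.195], np.int32(359))] -1.93
24 [([0.575, 0.076, 0.218], np.int32(366)), ([0.578, 0.025, 0.195], np.int32(359))] -2.17
25 [([0.576, 0.072, 0.217], np.int32(372)), ([0.579, 0.021, 0.194], np.int32(360))] -3.23
26 [([0.576, 0.063, 0.215], np.int32(368)), ([0.579, 0.012, 0.19], np.int32(367))] -3.04
27 [([0.577, 0.035, 0.202], np.int32(366)), ([0.582, -0.018, 0.164], np.int32(339))] -0.61
28 [([0.581, -0.007, 0.17], np.int32(600))] -2.14
29 [([0.581, -0.007, 0.17], np.int32(599))] -1.37
30 [([0.581, -0.007, 0.17], np.int32(599))] -2.23
31 [([0.581, -0.007, 0.17], np.int32(594))] -1.68
32 [([0.581, -0.008, 0.171], np.int32(597))] -2.35
33 [([0.581, -0.008, 0.171], np.int32(600))] -1.9
34 [([0.581, -0.008, 0.17], np.int32(602))] -2.16
35 [([0.581, -0.008, 0.171], np.int32(601))] -2.03
36 [([0.581, -0.009, 0.171], np.int32(605))] -2.44
37 [([0.581, -0.009, 0.171], np.int32(599))] -2.79
38 [([0.581, -0.009, 0.171], np.int32(602))] -1.68
39 [([0.581, -0.009, 0.171], np.int32(608))] -1.51
40 [([0.581, -0.009, 0.172], np.int32(607))] -0.95
41 [([0.58, -0.009, 0.171], np.int32(610))] -1.28
68.4167 0.01165686562026323
```

View pics/s4.png

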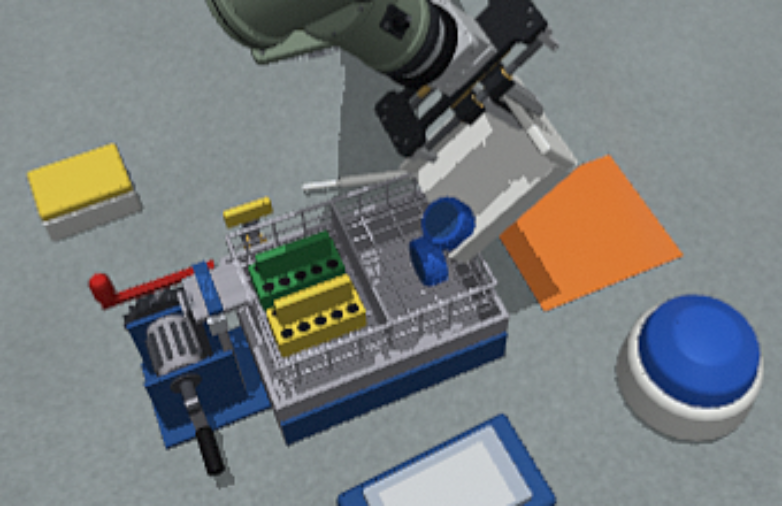

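The first cap is jammed on edge under the lip at (430,262), and the second rests on it at (448,222). I'll raise the tray straight up to free them.

```bash
python3 - <<'E'
from h import *
yaw=PH0
for dz in (.01,.02,.03,.04):
    p,Rm=tray_tool(LIP+[0,0,dz],PHP,np.radians(41),yaw); bot.servo_line(p,Rm,max_speed=.06)
    bot.dwell(.2); c=cam('scene')
    b=[(q.mean(0).round(3).tolist(),a) for ce,a,q in blobs(c,'blue',40) if 160<ce[1]<300 and 220<ce[0]<380 and q[:,0].mean()<.655]
    print(dz,b)
    if b and all(x[0][2]<.14 for x in b): break
cv2.imwrite('pics/s5.png',cv2.resize(c['img'][120:340,100:440],None,fx=2.3,fy=2.3)); print(bot.current_time(),bot.current_opening())
E
```

```text
0.01 [([0.58, -0.013, 0.173], np.int32(598))]
0.02 [([0.511, -0.026, 0.139], np.int32(236)), ([0.585, -0.022, 0.141], np.int32(232))]
0.03 [([0.512, -0.026, 0.14], np.int32(236)), ([0.585, -0.023, 0.142], np.int32(233))]
0.04 [([0.512, -0.026, 0.14], np.int32(235)), ([0.585, -0.022, 0.142], np.int32(230))]
70.6833 0.011699142304619261
```

View pics/s5.png

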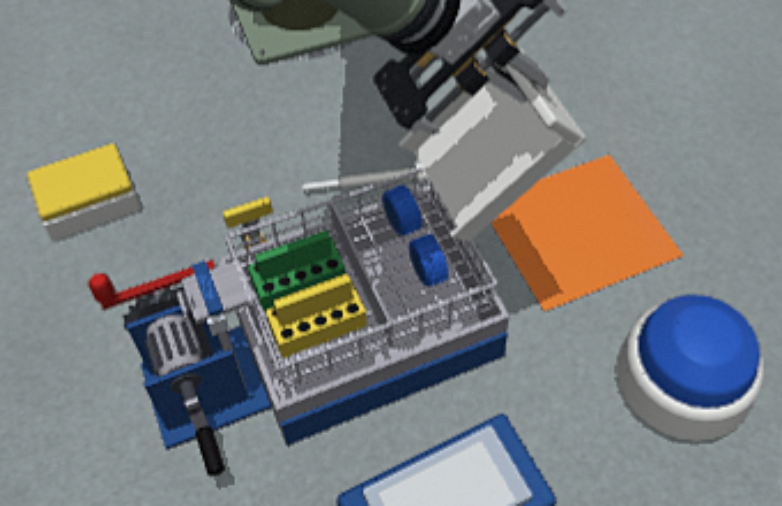

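Both caps are in the bay, though standing on edge at (402,210) and (428,260), and the tray is empty. I'll put the tray back on its mat and then tip the caps over flat.

```bash
python3 - <<'E'
from h import *
yaw=PH0
for t in (30,20,10,0):
    p,Rm=tray_tool(LIP+[0,0,.05],PHP,np.radians(t),yaw); bot.servo_line(p,Rm,max_speed=.1)
T=np.array([0.5306,0.2772,0.0295])
bot.servo_line([T[0],T[1],.22],R(yaw),max_speed=.12)
bot.servo_line(T+[0,0,.02],max_speed=.1); print('stop',bot.servo_line(T+[0,0,-.0005],max_speed=.03,stop_force=5),bot.current_tcp_pos())
bot.gripper_to(.028); p=bot.current_tcp_pos(); bot.servo_line([p[0],p[1],.2])
bot.servo_line([.5,.2,.40])
c=cam('scene'); cv2.imwrite('pics/s6.png',cv2.resize(c['img'][120:340,100:440],None,fx=2.3,fy=2.3))
for ce,a,q in blobs(c,'blue',40):
    if 160<ce[1]<300 and 220<ce[0]<380 and q[:,0].mean()<.655: print(ce,q.mean(0).round(3),q[q[:,2]>.14].mean(0).round(3),q.min(0).round(3),q.max(0).round(3))
bot.move_pose([.54,-.03,.40],R(np.pi/2+PSI)); c=cam('wrist'); cv2.imwrite('pics/w6.png',c['img'])
for ce,a,q in blobs(c,'blue',40):
    if q[:,0].mean()<.655: print('w',ce,a,np.median(q,0).round(3),rect(q,.14,.16))
print(bot.current_time())
E
```

```text
stop True [0.53002092 0.27704507 0.02949799]
[274.93832599 211.05286344] [ 0.511 -0.025  0.139] [ 0.508 -0.025  0.148] [ 0.377 -0.04  -0.002] [0.531 0.028 0.156]
[286.72888889 232.43111111] [ 0.585 -0.022  0.142] [ 0.579 -0.023  0.148] [ 0.468 -0.036  0.003] [0.604 0.031 0.154]
w [285.39405204 157.90148699] 538 [ 0.499 -0.024  0.151] (array([501.2, -24. ,  45.7,  23.3,   3.4]), 494)
w [131.28108108 165.95135135] 370 [ 0.528 -0.28   0.123] (array([ 529.1, -247.1,   24.9,    5.6,   92.8]), 69)
w [116.24406048 202.30669546] 463 [ 0.564 -0.25   0.197] (array([0., 0., 0., 0., 0.]), 0)
w [284.86199575 204.51167728] 471 [ 0.568 -0.021  0.151] (array([573.5, -21.3,  46.9,  23.3,   2.8]), 421)
w [ 97.81632653 212.67346939] 49 [ 0.603 -0.324  0.123] (array([0., 0., 0., 0., 0.]), 0)
82.4667
```

View pics/w6.png

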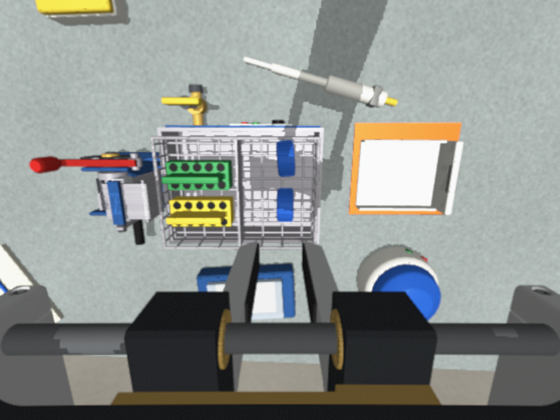

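View pics/s6.png

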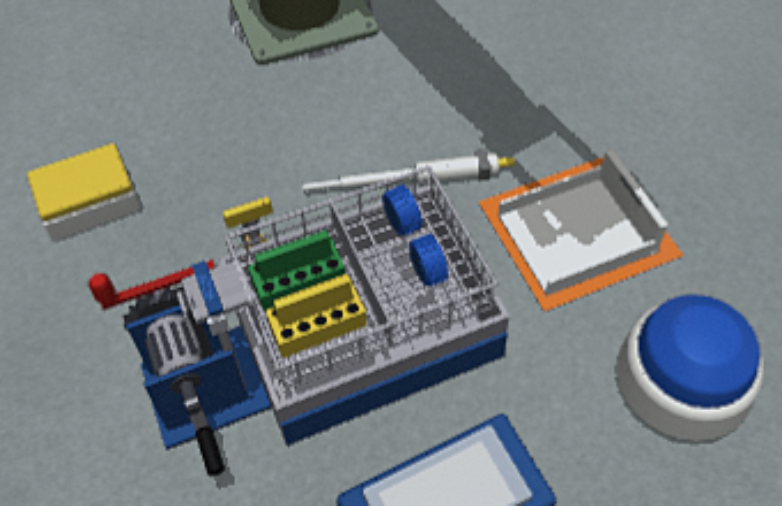

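The tray is back flat on its mat, (407,170) in the wrist view. The caps stand on edge at (286,158) and (285,205), so I'll tip each one gently towards the partition.

```bash
python3 - <<'E'
from h import *
bot.gripper_to(0.0,20)
for w in ([.501,-.024],[.5735,-.0213]):
    d=np.array([*w,0])-C; d[2]=0; xm=d@MX; ym=d@MY; print(xm,ym)
    s=m2w(xm,.101,.146); yaw=best(s,PSI)
    over(s,yaw,.30); bot.servo_line(s,max_speed=.08,stop_force=8)
    print(bot.servo_line(m2w(xm,ym-.006,.146),max_speed=.08,stop_force=6)); print(bot.current_tcp_pos(),bot.current_force())
    p=bot.current_tcp_pos(); bot.servo_line([p[0],p[1],.30],max_speed=.2)
bot.move_pose([.54,-.03,.40],R(np.pi/2+PSI)); c=cam('wrist'); cv2.imwrite('pics/w7.png',c['img'])
for ce,a,q in blobs(c,'blue',40):
    if abs(q[:,0].mean()-.54)<.08 and q[:,1].mean()>-.15: print('w',ce,a,np.median(q,0).round(3),rect(q,.1,.16))
for ce,a,q in blobs(c,'red',40): print('red',ce,a,rect(q,.185,.21),rect(q,.15,.165))
print(bot.current_time())
E
```

```text
-0.056381480468825226 0.07443425730228977
False
[ 0.50121118 -0.0305228   0.14594555] [ 0.02519945 -1.11762148  0.04317249]
0.01616636590895059 0.0738426612013538
False
[ 0.57372481 -0.02784351  0.14593933] [ 0.69825771 -0.19369669 -0.75458436]
w [257.38618347 159.16308041] 883 [ 0.504 -0.066  0.126] (array([505. , -65.6,  51.4,  49.5, 135.7]), 881)
w [257.81672817 204.30627306] 813 [ 0.576 -0.064  0.126] (array([576.3, -63.2,  51.8,  50.3, 143.2]), 807)
red [ 76.08027523 163.94724771] 872 (array([ 518.7, -346.1,   16.9,   16.8,   88.7]), 242) (array([ 516.9, -291.5,  105.9,   10.6,   91.2]), 489)
93.4917
```

View pics/w7.png

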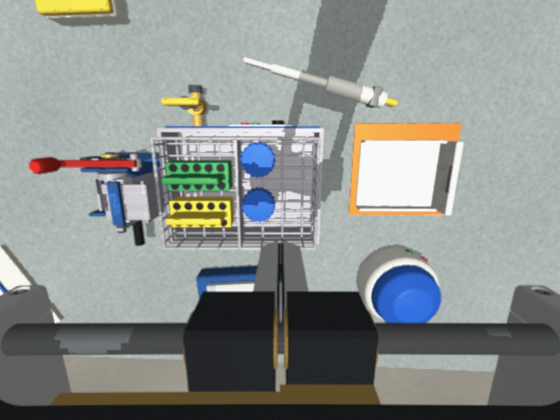

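Both caps lie flat at (258,159) and (258,204), with the tray empty on its mat. Next, a close look at the knob.

```bash
python3 - <<'E'
from h import *
bot.gripper_to(.05)
y=best([.52,-.40,.40],PSI)
bot.move_pose([.50,-.30,.40],R(y)); c=cam('wrist'); print(c['origin'])
for ce,a,q in blobs(c,'red',40): print('red',ce,a,rect(q,.194,.21),rect(q,.15,.165),np.percentile(q,99,0))
for k in ('scene','side'):
    c=cam(k)
    for ce,a,q in blobs(c,'red',40): print(k,ce,a,rect(q,.185,.21),rect(q,.196,.21))
print(bot.current_joint_pos(),y)
E
```

```text
[ 0.49621959 -0.22026683  0.58102097]
red [292.48635634 192.71107544] 623 (array([ 520. , -346.8,   16.7,   16.5,    2.9]), 131) (array([ 517.7, -290.1,  100.2,    9.5,   91.8]), 434) [ 0.52690784 -0.2414134   0.19961445]
red [ 74.46875    360.82291667] 96 (array([0., 0., 0., 0., 0.]), 0) (array([0., 0., 0., 0., 0.]), 0) [ 0.10946604 -0.6798757   0.09060928]
scene [155.07792208 244.60606061] 231 (array([ 523.2, -348.2,   18.2,   18.1,   93.3]), 74) (array([ 521.5, -348.1,   12.5,    8.5,    4.7]), 11)
side [10.95512821 51.07051282] 156 (array([0., 0., 0., 0., 0.]), 0) (array([0., 0., 0., 0., 0.]), 0)
side [285.44755245 279.36363636] 143 (array([ 519.4, -351.4,   19.2,   13.5,   98.3]), 61) (array([ 521.5, -350.8,   13.5,   11.2,  108.8]), 17)
[-6.86680299e-01  1.50226050e-01  1.21565942e+00  3.00164476e-04
  1.77538712e+00 -7.34614037e-01] 0.04537856055185257
```

```bash
cat >> h.py <<'E'
K=np.array([.520,-.348,.182]); H=K+.104*MY-[0,0,.037]
def pawl_tool(th,yaw,dz=.004):
    A=Ro.from_rotvec(-th*MX).as_matrix(); T=A@R(yaw); return H+A@(K+[0,0,dz]-H)+T[:,2]*PZ,T
E
python3 - <<'E'
from h import *
yaw=PSI
print([bot.ik(*pawl_tool(t,yaw)) is not None for t in (0,.2,.35,.4)])
g=K+[0,0,.004]; over(g,yaw,.34); down(g+[0,0,.05]); print('stop',down(g,.05,stop_force=6))
bot.gripper_to(0,30); print(bot.current_opening(),bot.current_force(),bot.current_grip_force())
for t in np.arange(.04,.361,.04):
    bot.servo_line(*pawl_tool(t,yaw),max_speed=.05); print(round(t,2),bot.current_force().round(1),bot.current_opening().round(4))
for i in range(8):
    c=cam('scene'); z=[(col,q[:,2].max().round(3)) for col in ('yellow','green') for ce,a,q in blobs(c,col,60) if 200<ce[0]<330 and 200<ce[1]<280]
    print(bot.current_time(),z); bot.dwell(1)
c=cam('scene'); cv2.imwrite('pics/s8.png',cv2.resize(c['img'][120:340,100:440],None,fx=2.3,fy=2.3))
E
```

```text
[True, True, True, True]
stop False
0.020018475727550535 [0.08004726 0.07693154 1.06887578] 30.00011533498764Traceback (most recent call last):
  File "<stdin>", line 7, in <module>
AttributeError: 'float' object has no attribute 'round'
```

```bash
python3 - <<'E'
from h import *
yaw=PSI
for t in np.arange(.08,.361,.04):
    bot.servo_line(*pawl_tool(t,yaw),max_speed=.08); print(round(t,2),bot.current_force().round(1),round(bot.current_opening(),4))
for i in range(8):
    c=cam('scene'); z=[(col,np.percentile(q[:,2],95).round(3)) for col in ('yellow','green') for ce,a,q in blobs(c,col,60) if 210<ce[0]<330 and 200<ce[1]<290]
    print(bot.current_time(),z); bot.dwell(1)
c=cam('scene'); cv2.imwrite('pics/s8.png',cv2.resize(c['img'][120:340,100:440],None,fx=2.3,fy=2.3))
E
```

```text
0.08 [ 0.7 -1.3  0.5] 0.0201
0.12 [ 0.6 -1.8 -0.6] 0.0203
0.16 [ 0.6  0.3 -1. ] 0.0204
0.2 [ 1.4 -1.2 -1.1] 0.0206
0.24 [ 2.6 -0.4 -1.6] 0.0206
0.28 [ 1.8 -0.2  0. ] 0.0204
0.32 [ 2.3 -0.1 -1.9] 0.0207
0.36 [ 2.6 -0.1 -1.9] 0.0204
101.2083 [('yellow', np.float64(0.14)), ('green', np.float64(0.141))]
102.2583 [('yellow', np.float64(0.122)), ('green', np.float64(0.122))]
103.3083 [('yellow', np.float64(0.101)), ('green', np.float64(0.102))]
104.3583 [('yellow', np.float64(0.099)), ('green', np.float64(0.099))]
105.4083 [('yellow', np.float64(0.099)), ('green', np.float64(0.099))]
106.4583 [('yellow', np.float64(0.099)), ('green', np.float64(0.099))]
107.5083 [('yellow', np.float64(0.099)), ('green', np.float64(0.099))]
108.5583 [('yellow', np.float64(0.099)), ('green', np.float64(0.098))]
```

View pics/s8.png

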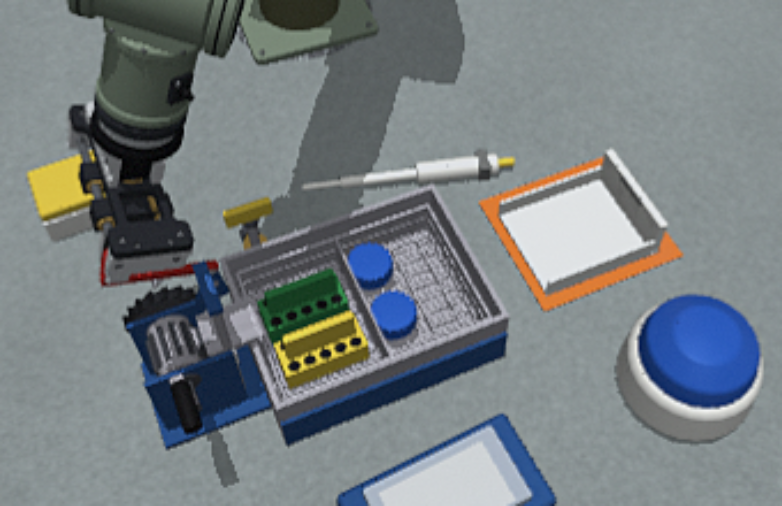

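The basket is fully down: the rack tops went from 173 to 99 mm, which is the whole 74 mm. Now I'll lower the pawl, release it and check.

```bash
python3 - <<'E'
from h import *
yaw=PSI
for t in (.28,.2,.12,.05,.01):
    bot.servo_line(*pawl_tool(t,yaw),max_speed=.08)
print(bot.current_force()); bot.gripper_to(.05); bot.dwell(.3)
p=bot.current_tcp_pos(); bot.servo_line([p[0],p[1],.34]); bot.move_pose([.42,-.25,.42],R(PSI)); bot.dwell(1)
for k in ('scene','side','wrist'):
    c=cam(k)
    for ce,a,q in blobs(c,'red',40): print(k,ce,a,rect(q,.185,.21),rect(q,.15,.165),np.percentile(q,97,0).round(3))
    if k=='scene': cv2.imwrite('pics/s9.png',cv2.resize(c['img'][120:340,100:440],None,fx=2.3,fy=2.3))
    if k!='side':
        for ce,a,q in blobs(c,'yellow',40): print(k,ce,rect(q,.1,.125)[0])
print(bot.current_time())
E
```

```text
[4.29027508 1.56472415 0.45056208]
scene [155.62931034 244.49137931] 232 (array([ 522.9, -348.2,   17.7,   17.6,   87. ]), 68) (array([ 520.3, -307.1,   90.9,   13.9,   95.3]), 121) [ 0.531 -0.267  0.197]
scene [133.8518931  198.51781737] [0. 0. 0. 0. 0.]
scene [206.80952381 211.85714286] [ 426.6 -185.5   54.    13.3   92.3]
scene [239.18142235 270.8969521 ] [ 596.9 -161.9   49.6    6.3   99.5]
side [11.11111111 51.20987654] 162 (array([0., 0., 0., 0., 0.]), 0) (array([0., 0., 0., 0., 0.]), 0) [-0.415  0.815  0.488]
side [284.91304348 277.22360248] 161 (array([ 519.2, -352.2,   19.1,   14.7,   85.5]), 62) (array([ 518.1, -302.5,  113.3,    8.9,   93.3]), 48) [ 0.526 -0.25   0.198]
wrist [341.14315353 217.28215768] 482 (array([ 523.2, -344. ,   15.4,    6.7,  120.1]), 54) (array([ 516.9, -291.2,  102.2,    9.4,   92.2]), 391) [ 0.524 -0.243  0.199]
wrist [378.84044787 125.17354794] [ 593.2 -155.2   78.5    9.8   92.5]
wrist [286.66919192 138.37878788] [ 425.4 -184.6   54.7    8.1   92.7]
wrist [197.20046729 226.96635514] [0. 0. 0. 0. 0.]
wrist [331.14285714 211.97959184] [ 511.4 -304.7   24.9    4.3   92.1]
wrist [180.81730769 340.18269231] [0. 0. 0. 0. 0.]
wrist [379.99583333 340.51458333] [0. 0. 0. 0. 0.]
wrist [339.04997574 396.45778748] [0. 0. 0. 0. 0.]
114.9583
```

View pics/s9.png

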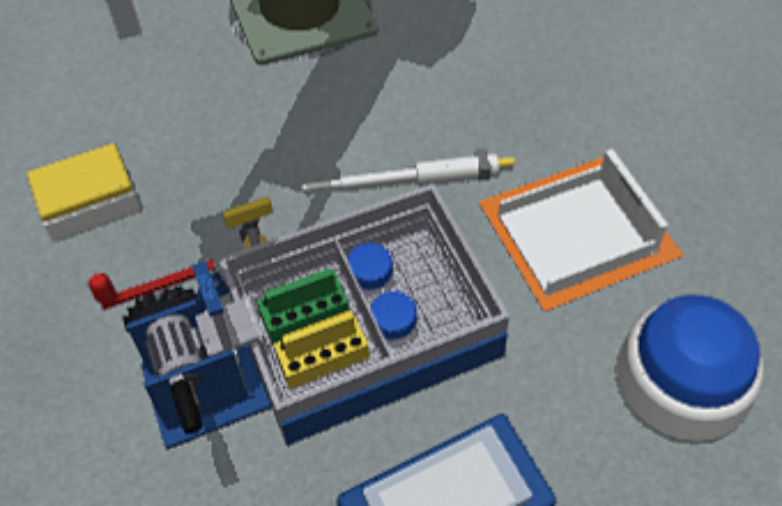

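The final picture shows the pawl fully down in the teeth, with the knob at (100,290) and its top at 198 mm as at the start. The basket is down with racks and caps flat in it, the valve is crosswise at 92.5°, and the tray is on its mat. I'm handing it in.

```bash
python3 -c "
from station import bot
print(bot.job_done())"
```

```text
the job is handed in; nothing more can be done
None
```

The job is handed in, and the last pictures show it done as asked, in order: valve shut, two racks and two caps (all there were) flat in their bays, empty tray on its mat, basket fully down, pawl back in the teeth.

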